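# Fetch the two small bottles from the scent rack to the scale

## Task

Take the two small round bottles out of the crowded rack and stand them upright on the scale's pan, each wholly on the pan and beside the beaker. Set them down gently, without dropping them, and leave the beaker, the tall square bottles and everything else standing where they are.

Things in the scene. Friction and masses are not known exactly. Their poses are not given: they have to be found in the camera images.
- small_a_mid (a point): small round amber bottle with a black cap nearly as wide: 32 mm diameter, 70 mm tall (cap 31 mm wide, from 46 mm up), 50 to 100 g. This point is its centre, 35 mm above its underside; z is its axis, up. One small bottle starts in the middle cell of a side of the rack, the other in a corner cell next to it; which is which varies.
- small_b_mid (a point): small round amber bottle with a black cap nearly as wide: 32 mm diameter, 70 mm tall (cap 31 mm wide, from 46 mm up), 50 to 100 g. This point is its centre, 35 mm above its underside; z is its axis, up. One small bottle starts in the middle cell of a side of the rack, the other in a corner cell next to it; which is which varies.
- small_a: the same small bottle as small_a_mid; origin at the centre of its underside
- small_b: the same small bottle as small_b_mid; origin at the centre of its underside
- rack: low fixed rack of pale wood, 130 x 130 mm, any yaw, 3 x 3 cells 38 mm wide at 42 mm pitch along its x and y (centres at -42, 0, 42 mm). Cell floors 12 mm, dividers (4 mm) and rim 24 mm above the table. Origin under its centre, z up. The middle cell is empty; the others hold 2 small and 6 tall bottles, some 8 mm apart: fingers fit only in empty cells and outside.
- scale: fixed black bench scale with a rigid steel pan: 180 mm along its x, 170 mm along its y, centred over the origin, its top 45 mm above the table. The housing, 250 x 200 mm and 36 mm high, reaches from x -155 mm (display side) to +95 mm. Origin on the table under the pan's centre; z up.
- beaker: clear open beaker standing on the +x half of the scale's pan, 52 mm diameter at the rim, 55 mm tall; origin at the centre of its underside. It stays where it is.
- dropper: bystander on the table: amber dropper bottle, 34 mm diameter, 100 mm tall; origin at the centre of its underside
- flacon: bystander on the table: clear flacon with a brass cap, 42 mm diameter, 70 mm tall; origin at the centre of its underside
- tall_0: tall amber bottle of square section in the rack, 34 x 34 mm, sides along the rack's x and y; square shoulder at 78 mm, black cap 26 mm in diameter up to 98 mm; origin at the centre of its underside. It stays in its cell.
- tall_1: tall amber bottle of square section in the rack, 34 x 34 mm, sides along the rack's x and y; square shoulder at 78 mm, black cap 26 mm in diameter up to 98 mm; origin at the centre of its underside. It stays in its cell.
- tall_2: tall amber bottle of square section in the rack, 34 x 34 mm, sides along the rack's x and y; square shoulder at 78 mm, black cap 26 mm in diameter up to 98 mm; origin at the centre of its underside. It stays in its cell.
- tall_3: tall amber bottle of square section in the rack, 34 x 34 mm, sides along the rack's x and y; square shoulder at 78 mm, black cap 26 mm in diameter up to 98 mm; origin at the centre of its underside. It stays in its cell.
- tall_4: tall amber bottle of square section in the rack, 34 x 34 mm, sides along the rack's x and y; square shoulder at 78 mm, black cap 26 mm in diameter up to 98 mm; origin at the centre of its underside. It stays in its cell.
- tall_5: tall amber bottle of square section in the rack, 34 x 34 mm, sides along the rack's x and y; square shoulder at 78 mm, black cap 26 mm in diameter up to 98 mm; origin at the centre of its underside. It stays in its cell.
Mind the look-alikes: they are no part of the job. Leave any blue look-alike of the small_a alone.

How it is judged:
By the outcome, as a careful person would: the job done as asked, in the order asked, and still so for the second after the job is handed in, with the robot touching nothing.
It also fails if it takes over 64 s, if anything falls off the work surface, if the arm or the gripper's body presses on something with over 40 N, if the wrist force passes 120 N, or if a joint passes its speed limit or range.

## Robot

A 6-joint arm with a two-finger parallel gripper is mounted at the origin on the work surface. World frame = base frame: x ahead of the robot, y to its left, z up, the work surface at z = 0. Lengths are in m, angles in degrees, forces in N, time in s.
With the tool pointing down it reaches from about 0.4 to 0.825 m from the base axis. Payload 7 kg.
Tool frame: the origin (TCP) lies on the front face of the gripper's body, between the roots of the fingers; the fingertips stand 73 mm ahead of it and the grasp point (between the pads) lies 54 mm ahead of it; z points along the fingers, y is the direction in which the jaws open and shut (so a half turn about z gives the same grasp; the last joint's range is limited). The gripper opens to 85 mm and grips with 20 to 120 N. Pads are 22 mm wide; open, the fingers measure 114 mm over their backs; the gripper's body (76 mm by 85 mm) begins 54 mm behind the grasp point. The pads swing forward as they close: fully open they stand 13 mm farther back than shut.
Start: joints at [16.507, 20.546, 0.682, 0, -70.136, -16.507], TCP at [0.675, -0, 0.304] pointing down, gripper open.
Joint ranges: [-176.03, 176.03], [-82.01, 121.73], [-58.28, 71.71], [-173.87, 95.51], [-174.79, -0.11], [-173.66, 173.66]. Speed limits (degrees/s): [136.94, 136.94, 172.46, 180, 180, 180].

## Interface

Orientations are given as a 3x3 rotation matrix whose columns are the frame's x, y, z axes.
In Python, from bench import env gives the robot as it stands. The module is installed in compiled form; this text tells all that it offers.
- The arm moves only by the shell command python3 -m creep 'ROWS'. ROWS is JSON, a list that holds one entry, the list of rows, each a list of 7 numbers: the closure in counts, from 0 (fully open) to 255 (shut), then the shift along the tool's x, y, z in m, then the turn, a rotation vector about the tool's x, y, z in degrees. In form: [[[gripper, x, y, z, rx, ry, rz], ...]]. A call has 1 to 5 rows; each row is the pose to reach, as a shift and turn from the pose commanded when the call began, along the tool's axes at that moment; what a row does not reach only later rows make up. A row lasts 1/12 s, in which the tool goes at most 41.7 mm and 7.16 degrees, less where a joint would pass 70% of its speed; a pose out of reach is approached as far as the arm can. A call with a gripper value outside its range is refused whole. The fingers move at their own pace and stop on an object; the grip force is fixed at half the most. Time passes only in rows, so rows that repeat a pose let the fingers close. It gives the time, the measured TCP pose, the force and the opening at its end, in the units of the state.
- env.observe(): the state, without advancing time (a new reading comes with each control period).
- env.capture(name): name is "scene" or "side" or "wrist"; returns the picture (420x560x3 uint8, red, green, blue); there is no depth.
- env.camera_model(name): a dict with "fovy" (degrees; the focal length in pixels is half the picture's height over the tangent of half this angle, whatever the lens; pixels are square), "cx", "cy" (the principal point, pixels), "cam_to_world" (4x4, takes a point from camera to world coordinates); the wrist camera has in their place "hand_eye" (4x4, takes a point from camera to tool coordinates, whose origin is the TCP and whose axes are the flange's). Camera axes: x right, y up, looking along -z (the intrinsics and any distortion apply to the point x, -y, -z); pixel columns grow to the right and rows downward; lengths in m; the calibration is good to about 2 mm. A picture is of the moment at which its call begins: read the wrist's pose just before it. camera_model takes no time and is no camera call.
- env.finish_job(): hands the job in, once; it reports no verdict.
Trained networks look in the newest picture that a camera, given by its name, has taken for a name from the list of things; names that differ only in an ending like _2 or _b are one class to them, and where a whole thing is asked for, a point or a joint stands for the part that bears it (a point fixed in the world has none). Each returns a list of dicts, best first, with "confidence" (0 to 1); they miss things now and then, are a little off and sometimes report something else, mostly with a low value. They report only what shows in the picture. A call takes as long as a camera call. They do not tell look-alikes from the thing itself.
- env.trace(thing, camera): "pixels" (420x560 bool, what is visible of it) and "extent" ([left, top, right, bottom] in pixels, round what is visible of it).
The state is a dict: "clock": time; "joints": joint angles; "joint_vel": joint speeds; "tau": joint torques, N m; "ee_pos": TCP position; "ee_rot": TCP orientation; "contact_force": force on the tool from outside, world axes, zero at the start; "torque": the same for the moment, N m; "grip_width": finger opening in m.
Only numpy, scipy, OpenCV 4.12 (cv2) and the standard library are available. Lean on these libraries where they do the work, as an engineer would, in place of code of your own. Each camera call takes 0.05 s, during which the arm holds its last target. There are 200 camera calls.

## Working session

There is one attempt and no reset: what is moved stays moved. The work goes in short steps, Python scripts to look and compute and a shell command to move; the robot and the scene stay as the last step left them, time stands still between calls to the robot, and variables do not carry over. Pictures are saved under pics/ and viewed, about 8 in all and at most 12, crops included, and the job is handed in when it is done.

```bash
mkdir -p pics
python3 - <<'E'
from bench import env
import cv2,numpy as np
s=env.observe();print({k:np.round(v,3).tolist() for k,v in s.items()})
a=[env.capture(n) for n in("scene","side","wrist")]
for n in("scene","side","wrist"):
    print(n,env.camera_model(n))
cv2.imwrite('pics/a.png',cv2.cvtColor(a[0],cv2.COLOR_RGB2BGR))
cv2.imwrite('pics/b.png',cv2.cvtColor(a[2],cv2.COLOR_RGB2BGR))
cv2.imwrite('pics/c.png',cv2.cvtColor(a[1],cv2.COLOR_RGB2BGR))
for n in("scene","side","wrist"):
  for t in("small_a","rack","scale","beaker"):
    for r in env.trace(t,n): print(n,t,round(r["confidence"],2),r["extent"])
E
```

```text
{'clock': 0.0, 'joints': [16.507, 20.591, 0.632, -0.021, -70.135, -16.507], 'joint_vel': [0.036, -0.019, -0.003, -0.127, 0.036, 0.156], 'tau': [0.0, -58.332, 29.342, 6.937, -0.006, -0.0], 'ee_pos': [0.675, -0.0, 0.303], 'ee_rot': [[-0.0, -1.0, -0.002], [-1.0, 0.0, -0.0], [0.0, 0.002, -1.0]], 'contact_force': [-0.394, 0.153, -0.464], 'torque': [-0.048, 0.039, -0.016], 'grip_width': 0.085}
scene {'fovy': 44.17136289826225, 'cx': 290.01911315553673, 'cy': 206.79507015526153, 'cam_to_world': array([[ 0.67026721, -0.44537726,  0.59361685,  1.29272246],
       [ 0.74203956,  0.4139779 , -0.52725667, -0.65957005],
       [-0.01091612,  0.79389004,  0.60796335,  0.74429755],
       [ 0.        ,  0.        ,  0.        ,  1.        ]])}
side {'fovy': 53.089656395934846, 'cx': 282.7386089451654, 'cy': 209.41580694401566, 'cam_to_world': array([[ 0.99721156,  0.06216291, -0.0412902 ,  0.58553165],
       [-0.07262704,  0.68119195, -0.72849354, -0.75947436],
       [-0.01715873,  0.72946097,  0.68380719,  0.75194446],
       [ 0.        ,  0.        ,  0.        ,  1.        ]])}
wrist {'fovy':
[... 555 characters left out ...]
276.2, 248.8]
scene rack 0.89 [215.9, 219.0, 304.8, 267.1]
scene scale 0.77 [284.1, 119.1, 399.8, 195.9]
scene beaker 0.64 [348.9, 137.3, 365.2, 166.2]
side small_a 0.84 [320.5, 224.2, 338.0, 254.7]
side small_a 0.75 [282.2, 235.1, 297.4, 247.1]
side small_a 0.67 [287.5, 248.2, 299.5, 274.9]
side rack 0.82 [242.8, 237.1, 305.3, 286.1]
side scale 0.83 [184.2, 140.3, 282.1, 196.3]
side beaker 0.91 [251.3, 149.3, 267.7, 168.8]
wrist small_a 0.72 [182.7, 24.6, 232.9, 68.7]
wrist small_a 0.69 [292.4, 1.1, 345.3, 39.7]
wrist small_a 0.41 [285.7, 41.6, 340.2, 90.9]
wrist rack 0.96 [277.0, 0.5, 429.0, 111.2]
wrist scale 0.91 [295.4, 258.3, 560.0, 417.4]
wrist beaker 0.85 [340.3, 334.0, 399.1, 412.0]
```

View pics/a.png

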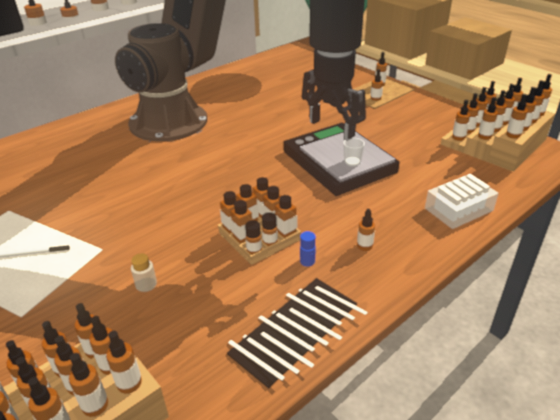

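View pics/b.png

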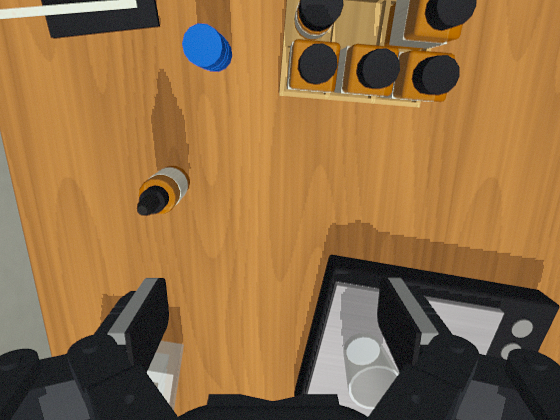

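The scene view shows the rack at about (260,225), with its two small bottles at (253,238) and (268,228). The blue look-alike is at (307,248) and the scale at (340,155), with the beaker at (353,150). In the wrist view, up is world −y.

```bash
cat > h.py <<'E'
from bench import env
import numpy as np, cv2
def cam(n,s=None):
    m=env.camera_model(n); f=210/np.tan(np.radians(m["fovy"]/2))
    if n=="wrist":
        s=s or env.observe(); T=np.eye(4);T[:3,:3]=s["ee_rot"];T[:3,3]=s["ee_pos"];T=T@m["hand_eye"]
    else: T=m["cam_to_world"]
    return np.array([[f,0,m["cx"]],[0,f,m["cy"]],[0,0,1]]),T
F=np.diag([1,-1,-1])
def ray(c,p):
    K,T=c; d=T[:3,:3]@F@np.linalg.inv(K)@[p[0],p[1],1]; return T[:3,3],d/np.linalg.norm(d)
def atz(c,p,z):
    o,d=ray(c,p); return o+d*(z-o[2])/d[2]
def proj(c,P):
    K,T=c; q=(np.atleast_2d(P)-T[:3,3])@T[:3,:3]@F; q=q@K.T; return q[:,:2]/q[:,2:]
def tri(*cp):
    A=0;b=0
    for c,p in cp:
        o,d=ray(c,p);M=np.eye(3)-np.outer(d,d);A=A+M;b=b+M@o
    return np.linalg.solve(A,b)
def save(n,im): cv2.imwrite(n,cv2.cvtColor(im,cv2.COLOR_RGB2BGR))
E
python3 - <<'E'
from h import *
w=cam("wrist");s=cam("scene")
print("rackcorners",[atz(w,p,.024).round(3) for p in((281,96),(420,107))],"smallcap",[atz(s,p,.08).round(3) for p in((253,227),(268,218))],[atz(w,(320,8),.08).round(3)],"sc",[atz(w,p,.036).round(3) for p in((332,256),(555,290))], atz(w,(372,385),.10).round(3),atz(s,(342,155),.045).round(3))
E
```

```text
rackcorners [array([ 0.668, -0.074,  0.024]), array([ 0.539, -0.064,  0.024])] smallcap [array([ 0.643, -0.183,  0.08 ]), array([ 0.641, -0.142,  0.08 ])] [array([ 0.641, -0.136,  0.08 ])] sc [array([0.615, 0.082, 0.036]), array([0.378, 0.121, 0.036])] [0.582 0.185 0.1  ] [0.539 0.19  0.045]
```

View pics/c.png

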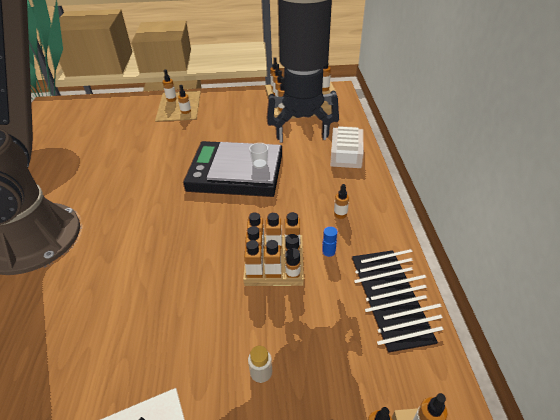

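The side view confirms it: the rack is at (275,250), with the small bottles in its right (+x) column at (292,240) and (292,262). The tall bottles fill the rest, and the blue one is separate at (330,240). Next I move the wrist camera over the rack.

```bash
python3 -m creep '[[[0,0.034,0.019,0,0,0,0],[0,0.068,0.038,0,0,0,0],[0,0.102,0.057,0,0,0,0],[0,0.135,0.075,0,0,0,0],[0,0.135,0.075,0,0,0,0]]]'; python3 -m creep '[[[0,0,0,0,0,0,0],[0,0,0,0,0,0,0]]]'
python3 - <<'E'
from h import *
import pickle
s=env.observe();im=env.capture("wrist");save("pics/d.png",im)
L=[(t,r["confidence"],r["extent"],r["pixels"]) for t in("small_a","tall_0","rack") for r in env.trace(t,"wrist")]
pickle.dump((s,im,L),open("v1.pkl","wb"))
for l in L:print(l[0],round(l[1],2),l[2])
E
```

```text
clock: 1.17
ee_pos: [0.597, -0.1392, 0.3045]
ee_rot: [[-0.003, -1.0, -0.0], [-1.0, 0.003, -0.0], [0.0, 0.0, -1.0]]
contact_force: [-0.2, 0.5, -0.1]
grip_width: 0.0856
clock: 1.33
ee_pos: [0.6001, -0.1352, 0.3042]
ee_rot: [[-0.001, -1.0, 0.001], [-1.0, 0.001, 0.0], [-0.0, -0.001, -1.0]]
contact_force: [-0.0, 1.0, 0.2]
grip_width: 0.0857
small_a 0.96 [110.6, 177.6, 167.3, 221.7]
small_a 0.94 [207.8, 110.9, 251.0, 156.1]
small_a 0.55 [206.1, 152.6, 251.8, 205.8]
tall_0 0.89 [252.6, 195.7, 291.9, 266.2]
tall_0 0.81 [200.3, 198.4, 249.8, 259.2]
tall_0 0.81 [304.0, 116.5, 351.9, 167.7]
tall_0 0.8 [255.2, 114.4, 304.2, 166.7]
tall_0 0.69 [294.4, 199.9, 339.6, 272.2]
tall_0 0.65 [297.0, 161.6, 351.2, 222.1]
```

```bash
python3 -m creep '[[[0,-0.02,-0.03,0,0,0,0],[0,-0.03,-0.06,0,0,0,0],[0,-0.03,-0.06,0,0,0,0],[0,-0.03,-0.06,0,0,0,0]]]'
python3 - <<'E'
from h import *
import pickle
s=env.observe();im=env.capture("wrist");save("pics/e.png",im)
L=[(t,r["confidence"],r["extent"],r["pixels"]) for t in("small_a","tall_0","rack") for r in env.trace(t,"wrist")]
pickle.dump((s,im,L),open("v2.pkl","wb"))
for l in L:print(l[0],round(l[1],2),l[2])
E
```

```text
clock: 1.87
ee_pos: [0.6613, -0.1034, 0.3024]
ee_rot: [[0.002, -1.0, -0.002], [-1.0, -0.002, -0.0], [0.0, 0.002, -1.0]]
contact_force: [-0.4, -0.3, 0.6]
grip_width: 0.0855
small_a 0.86 [174.6, 147.8, 225.8, 191.8]
small_a 0.82 [277.5, 122.9, 318.9, 167.5]
small_a 0.74 [280.7, 70.6, 323.9, 115.5]
tall_0 0.85 [269.7, 165.8, 319.5, 223.9]
tall_0 0.76 [383.1, 77.9, 442.9, 130.5]
tall_0 0.75 [321.5, 76.1, 387.1, 124.3]
tall_0 0.7 [358.2, 169.1, 421.4, 235.2]
tall_0 0.68 [317.8, 165.5, 370.3, 231.3]
tall_0 0.66 [359.8, 128.6, 435.9, 180.6]
tall_0 0.45 [294.4, 336.0, 397.0, 414.7]
rack 0.94 [263.4, 65.5, 416.7, 206.2]
```

View pics/d.png

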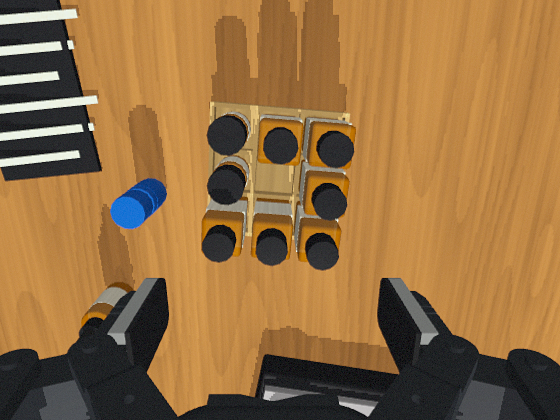

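View pics/e.png

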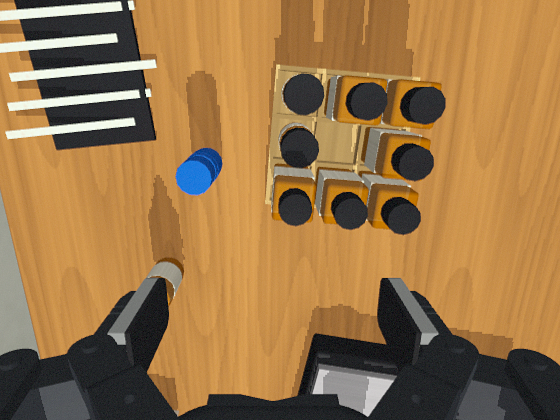

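In view 1 the small caps are at (227,134) for the corner and (227,184) for the mid bottle; in view 2 they are at (303,94) and (299,147). The middle cell is empty. I'll refine the cap centres and triangulate.

```bash
cat > m.py <<'E'
from h import *
import pickle
V=[pickle.load(open(f"v{i}.pkl","rb")) for i in(1,2)]
g={"corner":((227,134),(303,94)),"mid":((227,184),(299,147)),"t(0,-)":((281,146),(367,101)),"t(-,-)":((335,150),(423,104)),"t(-,0)":((330,202),(413,162)),
"t(+,+)":((219,243),(295,207)),"t(0,+)":((271,246),(350,211)),"t(-,+)":((322,251),(402,216))}
def ref(im,p):
    m=(im.max(2)<75).astype(np.uint8); r=24; k=np.zeros_like(m); cv2.circle(k,p,r,1,-1)
    m=cv2.morphologyEx(m*k,cv2.MORPH_OPEN,np.ones((7,7)))
    n,l,st,c=cv2.connectedComponentsWithStats(m); i=1+np.argmax(st[1:,4]); 
    q,rr=cv2.minEnclosingCircle(np.argwhere(l==i)[:,::-1].astype(np.float32)); return q,rr,st[i,4]
P={}
for n,ps in g.items():
    R=[ref(v[1],p) for v,p in zip(V,ps)]
    c=[cam("wrist",v[0]) for v in V]
    X=tri(*[(a,r[0]) for a,r in zip(c,R)])
    e=[np.linalg.norm(proj(a,X)[0]-r[0]) for a,r in zip(c,R)]
    z=.082 if n in("corner","mid") else .110
    print(n,[(np.round(r[0],1).tolist(),round(r[1],1)) for r in R],X.round(4),np.round(e,1),[atz(a,r[0],z)[:2].round(4) for a,r in zip(c,R)])
    P[n]=np.mean([atz(a,r[0],z)[:2] for a,r in zip(c,R)],0)
loc={"corner":(1,-1),"mid":(1,0),"t(0,-)":(0,-1),"t(-,-)":(-1,-1),"t(-,0)":(-1,0),"t(+,+)":(1,1),"t(0,+)":(0,1),"t(-,+)":(-1,1)}
A=np.array([loc[k] for k in P])*.042;B=np.array([P[k] for k in P])
a,b=A-A.mean(0),B-B.mean(0); th=np.arctan2((a[:,0]*b[:,1]-a[:,1]*b[:,0]).sum(),(a*b).sum())
R=np.array([[np.cos(th),-np.sin(th)],[np.sin(th),np.cos(th)]]);t=B.mean(0)-R@A.mean(0)
print("yaw",np.degrees(th),"centre",t.round(4)); print("resid mm",dict(zip(P,((B-t-A@R.T)*1e3).round(1).tolist())))
E
python3 m.py
```

```text
corner [([227.0, 134.8], 20.1), ([303.3, 93.7], 20.6)] [ 0.6375 -0.1803  0.0761] [0. 0.] [array([ 0.6368, -0.1809]), array([ 0.638 , -0.1804])]
mid [([225.9, 183.8], 20.1), ([298.3, 147.4], 20.2)] [ 0.6404 -0.1385  0.0733] [0.4 0.4] [array([ 0.6394, -0.141 ]), array([ 0.6409, -0.1395])]
t(0,-) [([280.1, 145.1], 18.3), ([366.5, 100.5], 20.9)] [ 0.5951 -0.1761  0.1049] [0. 0.] [array([ 0.5952, -0.1768]), array([ 0.5963, -0.1762])]
t(-,-) [([334.6, 148.6], 18.8), ([422.8, 105.4], 22.5)] [ 0.5543 -0.1729  0.1032] [0.4 0.4] [array([ 0.5555, -0.1742]), array([ 0.5568, -0.1729])]
t(-,0) [([328.5, 201.0], 18.8), ([412.0, 161.0], 20.9)] [ 0.5572 -0.1326  0.1038] [0.1 0.1] [array([ 0.5582, -0.1344]), array([ 0.5597, -0.1339])]
t(+,+) [([219.0, 242.7], 18.6), ([294.0, 206.6], 18.3)] [ 0.6445 -0.0961  0.1007] [0.1 0.1] [array([ 0.6431, -0.1002]), array([ 0.6451, -0.0989])]
t(0,+) [([271.2, 246.4], 18.1), ([349.2, 209.2], 19.1)] [ 0.602  -0.0952  0.1055] [0.3 0.3] [array([ 0.6018, -0.097 ]), array([ 0.6031, -0.0968])]
t(-,+) [([321.1, 250.8], 18.5), ([400.4, 214.9], 20.0)] [ 0.5612 -0.0901  0.1035] [0.1 0.1] [array([ 0.5621, -0.0931]), array([ 0.5636, -0.0923])]
yaw -4.728091227142289 centre [ 0.5997 -0.1368]
resid mm {'corner': [-0.7, 1.4], 'mid': [-1.4, -0.0], 't(0,-)': [-0.5, 2.1], 't(-,-)': [1.8, 1.6], 't(-,0)': [1.1, -0.8], 't(+,+)': [-1.0, -1.2], 't(0,+)': [-0.7, -2.0], 't(-,+)': [1.5, -1.2]}
```

The small cap heights triangulate to 0.073–0.076 m and the tall ones to about 0.104 m. Both are a few mm low of the expected 0.082 and 0.110, and using the commanded poses removes most of that gap. The grid residuals are within 2.1 mm and the yaw is −4.7°. I'll move above the mid bottle with the jaws part-closed to keep clear of the blue one, then descend.

```bash
python3 -m creep '[[[75,0.018,0.010,0.03,0,0,4.7],[75,0.0355,0.020,0.06,0,0,4.7],[75,0.0355,0.020,0.09,0,0,4.7],[75,0.0355,0.020,0.10,0,0,4.7],[75,0.0355,0.020,0.10,0,0,4.7]]]'; python3 -m creep '[[[75,0,0,0,0,0,0],[75,0,0,0,0,0,0]]]'
python3 - <<'E'
from h import *
im=env.capture("wrist");sd=env.capture("side")
save("pics/f.png",np.hstack([im,sd[180:320,200:400].repeat(3,0).repeat(2,1)[:420,:240]]))
E
```

```text
clock: 2.48
ee_pos: [0.6383, -0.1408, 0.2016]
ee_rot: [[-0.083, -0.997, -0.005], [-0.997, 0.083, 0.0], [0.0, 0.005, -1.0]]
contact_force: [0.9, -0.4, 0.2]
grip_width: 0.0602
clock: 2.65
ee_pos: [0.6412, -0.1403, 0.2062]
ee_rot: [[-0.081, -0.997, 0.003], [-0.997, 0.081, -0.0], [0.0, -0.003, -1.0]]
contact_force: [0.5, 0.1, 0.1]
grip_width: 0.0601
```

View pics/f.png

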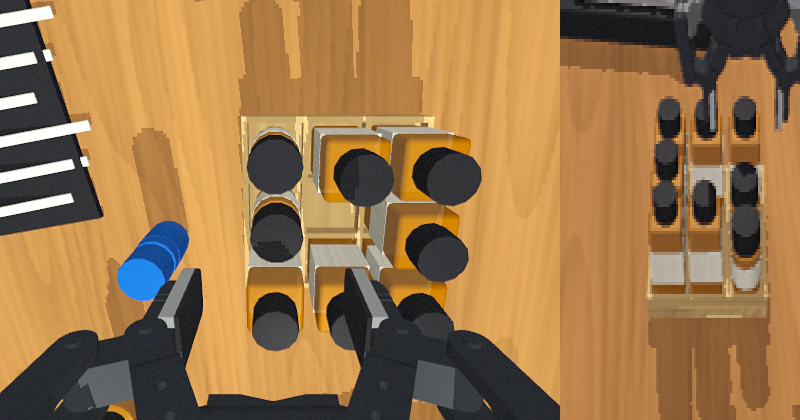

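The gripper is aligned: the mid cap is at (276,231) and the pads straddle column 275. The near finger passes inside the blue bottle at (150,260) and clear of it. The remaining offset works out to about +2 mm in tool x and +1 mm in tool y. Descending and gripping.

```bash
python3 -m creep '[[[75,0.002,0.001,0.03,0,0,0],[75,0.002,0.001,0.055,0,0,0],[75,0.002,0.001,0.075,0,0,0],[75,0.002,0.001,0.082,0,0,0],[75,0.002,0.001,0.082,0,0,0]]]'; python3 -m creep '[[[255,0,0,0,0,0,0],[255,0,0,0,0,0,0],[255,0,0,0,0,0,0],[255,0,0,0,0,0,0],[255,0,0,0,0,0,0]]]';  python3 -m creep '[[[255,0,0,0,0,0,0],[255,0,0,0,0,0,0],[255,0,0,0,0,0,0]]]'
```

```text
clock: 3.17
ee_pos: [0.6384, -0.1422, 0.1209]
ee_rot: [[-0.082, -0.997, -0.002], [-0.997, 0.082, -0.0], [0.0, 0.002, -1.0]]
contact_force: [0.3, 0.9, 0.2]
grip_width: 0.0601
clock: 3.58
ee_pos: [0.6399, -0.1424, 0.124]
ee_rot: [[-0.081, -0.997, 0.003], [-0.997, 0.081, -0.0], [-0.0, -0.003, -1.0]]
contact_force: [-1.5, 1.1, 6.7]
grip_width: 0.0293
clock: 3.83
ee_pos: [0.6398, -0.1424, 0.1241]
ee_rot: [[-0.081, -0.997, 0.003], [-0.997, 0.081, -0.0], [-0.0, -0.003, -1.0]]
contact_force: [-1.4, -0.1, 7.2]
grip_width: 0.0292
```

The grip holds at 29 mm, close to the cap width. Lifting straight up, then carrying it toward the scale at a viewing height.

```bash
python3 -m creep '[[[255,0,0,-0.015,0,0,0],[255,0,0,-0.04,0,0,0],[255,0,0,-0.075,0,0,0],[255,0,0,-0.11,0,0,0],[255,0,0,-0.14,0,0,0]]]'; python3 -m creep '[[[255,-0.025,0.011,-0.01,0,0,2],[255,-0.06,0.025,-0.02,0,0,4.6],[255,-0.095,0.04,-0.03,0,0,4.6],[255,-0.13,0.055,-0.038,0,0,4.6],[255,-0.165,0.07,-0.038,0,0,4.6]]]'
python3 -m creep '[[[255,-0.035,0.012,0,0,0,0],[255,-0.065,0.024,0,0,0,0],[255,-0.09,0.032,0,0,0,0],[255,-0.1,0.034,0,0,0,0],[255,-0.1,0.034,0,0,0,0]]]'; python3 -m creep '[[[255,0,0,0,0,0,0],[255,0,0,0,0,0,0]]]'
python3 - <<'E'
from h import *
import pickle
s=env.observe();im=env.capture("wrist");save("pics/g.png",im);pickle.dump((s,im),open("v3.pkl","wb"))
save("pics/h.png",np.vstack([cv2.resize(env.capture("scene")[100:280,200:420],None,fx=2,fy=2),cv2.resize(env.capture("side")[130:290,170:390],None,fx=2,fy=2)][:2])[:600])
E
```

```text
clock: 4.25
ee_pos: [0.639, -0.1425, 0.265]
ee_rot: [[-0.082, -0.997, 0.002], [-0.997, 0.082, -0.0], [-0.0, -0.002, -1.0]]
contact_force: [1.2, -0.5, -1.4]
grip_width: 0.0296
clock: 4.67
ee_pos: [0.5824, 0.0291, 0.3027]
ee_rot: [[-0.162, -0.987, 0.004], [-0.987, 0.162, 0.001], [-0.002, -0.004, -1.0]]
contact_force: [1.9, 0.8, -0.4]
grip_width: 0.0296
clock: 5.08
ee_pos: [0.5649, 0.1341, 0.3005]
ee_rot: [[-0.159, -0.987, 0.001], [-0.987, 0.159, 0.001], [-0.001, -0.001, -1.0]]
contact_force: [-0.2, -1.2, -0.6]
grip_width: 0.0296
clock: 5.25
ee_pos: [0.5652, 0.1312, 0.3001]
ee_rot: [[-0.162, -0.987, 0.0], [-0.987, 0.162, -0.0], [0.0, -0.0, -1.0]]
contact_force: [-0.6, -0.2, 0.1]
grip_width: 0.0299
```

View pics/g.png

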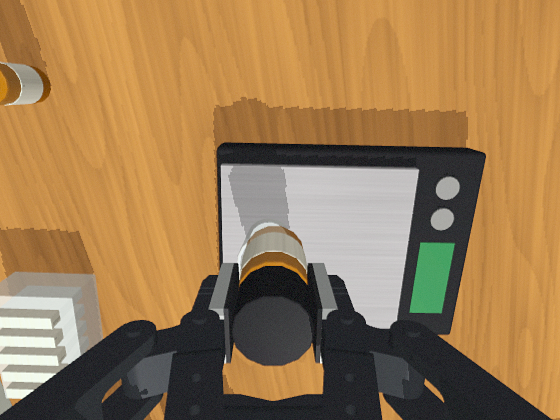

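View pics/h.png

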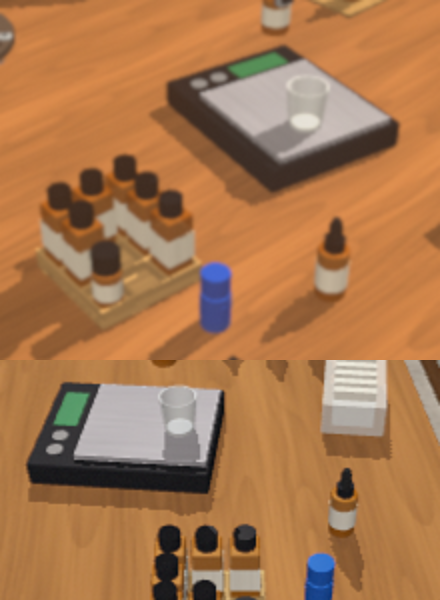

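The bottle is held at about (272,320), tilted by perspective only. The pan's near edge runs from (222,165) to (418,168). The beaker shows in scene at (353,144) rim and (352,161) base, and in side at (259,148) rim and (260,163) base. Only one small bottle remains in the rack and everything else is undisturbed.

Run:
```python
from h import *
import pickle
s,_=pickle.load(open("v3.pkl","rb")); s["ee_pos"]=[.565,.132,.300]
w=cam("wrist",s);S=cam("scene");D=cam("side")
a,b=[atz(w,p,.045) for p in((222,165),(418,168))]
d=(a-b)[:2];yaw=np.degrees(np.arctan2(d[1],d[0]));print(a,b,"len",np.linalg.norm(d),"yaw",yaw)
ex=d/np.linalg.norm(d);ey=np.array([-ex[1],ex[0]]);c=(a+b)[:2]/2+.085*ey
print("centre",c)
h=[atz(w,p,.036) for p in((218,147),(484,152))];print("housing",h,np.linalg.norm(h[0]-h[1]))
for n,p,q in(("rim",(353.5,144),(259,148.5)),("base",(352.5,161),(260,163))):
    X=tri((S,p),(D,q));print(n,X,"local",(X[:2]-c)@np.c_[ex,ey],proj(S,X)-p)
print("pan corner tri scene/side check: proj of pan corners in scene",proj(S,[[*(c+u*.09*ex+v*.085*ey),.045] for u,v in((1,1),(1,-1),(-1,-1),(-1,1))]).round(0).tolist())
for u,v in((-.05,.042),(-.05,-.042),(-.035,.045),(-.035,-.045)): print(u,v,c+u*ex+v*ey)
```

```text
[0.60817158 0.10975293 0.045     ] [0.43323135 0.14143054 0.045     ] len 0.1777851396362564 yaw -10.263719210048402
centre [0.53584669 0.20923157]
housing [array([0.60989328, 0.09436746, 0.036     ]), array([0.36943221, 0.13871419, 0.036     ])] 0.24451616532947135
rim [0.57870075 0.18459536 0.096527  ] local [ 0.04655797 -0.01660628] [[-8.47107038e-05  2.06569389e-04]]
base [0.57875977 0.1854658  0.04722854] local [ 0.04646095 -0.01573926] [[-0.0024886   0.00578995]]
pan corner tri scene/side check: proj of pan corners in scene [[395.0, 158.0], [340.0, 178.0], [300.0, 146.0], [352.0, 129.0]]
-0.05 0.042 [0.49413031 0.25946845]
-0.05 -0.042 [0.47916326 0.17681261]
-0.035 0.045 [0.50942482 0.25974776]
-0.035 -0.045 [0.4933887  0.17118793]
```

The checks agree: pan edge 178 mm (expected 180), beaker base at z = 0.047, rim at 0.097. The beaker is at scale-local (46, −16) mm. Target for bottle 1 is local (−48, +45), world (0.4966, 0.2621).

```bash
python3 -m creep '[[[255,-0.03,0.022,0,0,0,0],[255,-0.06,0.045,0,0,0,0],[255,-0.09,0.067,0,0,0,0],[255,-0.1173,0.0885,0.01,0,0,0],[255,-0.1173,0.0885,0.04,0,0,0]]]'; python3 -m creep '[[[255,0,0,0.03,0,0,0],[255,0,0,0.055,0,0,0],[255,0,0,0.075,0,0,0],[255,0,0,0.09,0,0,0],[255,0,0,0.096,0,0,0]]]'; python3 -m creep '[[[255,0,0,0.001,0,0,0],[255,0,0,0.002,0,0,0],[255,0,0,0.003,0,0,0],[255,0,0,0.004,0,0,0],[255,0,0,0.004,0,0,0]]]'; python3 -m creep '[[[255,0,0,0,0,0,0],[255,0,0,0,0,0,0],[255,0,0,0,0,0,0]]]'
```

```text
clock: 5.82
ee_pos: [0.4971, 0.2667, 0.2639]
ee_rot: [[-0.159, -0.987, 0.007], [-0.987, 0.159, 0.006], [-0.007, -0.006, -1.0]]
contact_force: [1.6, 0.1, -1.1]
grip_width: 0.0294
clock: 6.23
ee_pos: [0.4963, 0.2605, 0.1615]
ee_rot: [[-0.163, -0.987, -0.003], [-0.987, 0.163, -0.002], [0.003, 0.002, -1.0]]
contact_force: [0.2, 0.1, -0.9]
grip_width: 0.0296
clock: 6.65
ee_pos: [0.4971, 0.2622, 0.1606]
ee_rot: [[-0.162, -0.987, 0.001], [-0.987, 0.162, 0.001], [-0.001, -0.001, -1.0]]
contact_force: [0.3, 0.3, -0.7]
grip_width: 0.0295
clock: 6.9
ee_pos: [0.4968, 0.2621, 0.1602]
ee_rot: [[-0.162, -0.987, 0.0], [-0.987, 0.162, 0.0], [-0.0, -0.0, -1.0]]
contact_force: [-0.7, -0.0, -0.2]
grip_width: 0.0295
```

```bash
python3 -m creep '[[[255,0,0,0.001,0,0,0],[255,0,0,0.002,0,0,0],[255,0,0,0.0025,0,0,0],[255,0,0,0.0025,0,0,0],[255,0,0,0.0025,0,0,0]]]'; for i in 1; do python3 -m creep '[[[255,0,0,0.0005,0,0,0],[255,0,0,0.001,0,0,0],[255,0,0,0.001,0,0,0],[255,0,0,0.001,0,0,0]]]'; done; python3 -m creep '[[[255,0,0,0.0005,0,0,0],[255,0,0,0.001,0,0,0],[255,0,0,0.001,0,0,0],[255,0,0,0.001,0,0,0]]]'
```

```text
clock: 7.32
ee_pos: [0.4968, 0.262, 0.1573]
ee_rot: [[-0.162, -0.987, -0.0], [-0.987, 0.162, -0.0], [0.0, 0.0, -1.0]]
contact_force: [-0.3, -0.1, -0.5]
grip_width: 0.0301
clock: 7.65
ee_pos: [0.4968, 0.2621, 0.157]
ee_rot: [[-0.161, -0.987, 0.0], [-0.987, 0.161, 0.0], [-0.0, -0.0, -1.0]]
contact_force: [-2.6, -0.3, 6.0]
grip_width: 0.0296
clock: 7.98
ee_pos: [0.4969, 0.2621, 0.157]
ee_rot: [[-0.161, -0.987, 0.001], [-0.987, 0.161, 0.001], [-0.001, -0.001, -1.0]]
contact_force: [-5.6, -1.7, 13.4]
grip_width: 0.0296
```

Contact is firm at z ≈ 0.157. I'll ease off 1.5 mm to relax the force, open partway and rise.

```bash
python3 -m creep '[[[255,0,0,-0.0007,0,0,0],[255,0,0,-0.0014,0,0,0],[255,0,0,-0.0014,0,0,0]]]'; python3 -m creep '[[[130,0,0,0,0,0,0],[110,0,0,0,0,0,0],[90,0,0,0,0,0,0],[80,0,0,0,0,0,0],[80,0,0,0,0,0,0]]]'; python3 -m creep '[[[80,0,0,-0.01,0,0,0],[80,0,0,-0.035,0,0,0],[80,0,0,-0.07,0,0,0],[80,0,0,-0.11,0,0,0],[80,0,0,-0.144,0,0,0]]]'
python3 - <<'E'
from h import *
a=env.capture("scene")[90:270,200:420];b=env.capture("side")[120:290,170:390]
save("pics/i.png",np.hstack([cv2.resize(a,(400,327)),cv2.resize(b,(400,327))]))
E
```

```text
clock: 8.23
ee_pos: [0.4969, 0.2621, 0.1571]
ee_rot: [[-0.162, -0.987, 0.0], [-0.987, 0.162, 0.0], [-0.0, -0.0, -1.0]]
contact_force: [-1.0, -0.4, 4.8]
grip_width: 0.0302
clock: 8.65
ee_pos: [0.4968, 0.2619, 0.1566]
ee_rot: [[-0.162, -0.987, -0.0], [-0.987, 0.162, -0.0], [0.0, 0.0, -1.0]]
contact_force: [0.6, -0.1, 0.5]
grip_width: 0.0583
clock: 9.07
ee_pos: [0.4969, 0.2618, 0.3041]
ee_rot: [[-0.161, -0.987, 0.001], [-0.987, 0.161, 0.0], [-0.001, -0.001, -1.0]]
contact_force: [0.9, 0.3, -0.4]
grip_width: 0.0585
```

View pics/i.png

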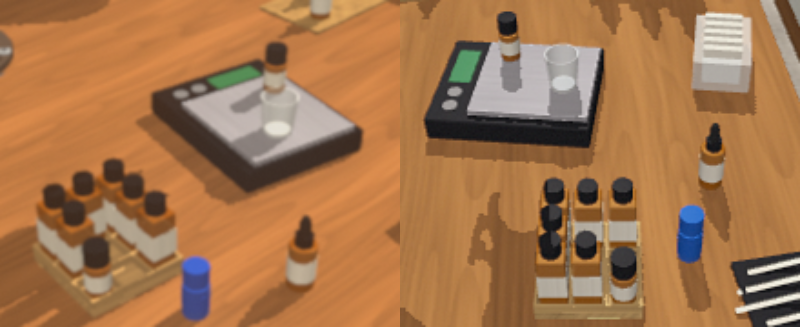

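Bottle 1 stands on the pan at scene crop (275,75) and side crop (508,45), with the beaker unmoved. The second bottle is in the rack at (97,265) and (623,275). I'll check bottle 1's position and the joints before the 90° turn.

Run:
```python
from h import *
print(np.round(env.observe()["joints"],1))
S=cam("scene");D=cam("side")
r={n:[(round(r["confidence"],2),np.round(r["extent"],0).tolist()) for r in env.trace("small_a",n)] for n in("scene","side")};print(r)
for z,n in((.08,"mid"),):
  P=[0.4966,0.2621,.08];print(proj(S,P),proj(D,P))
```

```text
[ 47.8   9.6 -13.6   0.1 -66.1 -57.1]
{'scene': [(0.85, [246.0, 221.0, 263.0, 256.0]), (0.59, [299.0, 230.0, 316.0, 268.0]), (0.53, [345.0, 116.0, 359.0, 141.0])], 'side': [(0.89, [319.0, 225.0, 337.0, 254.0]), (0.71, [286.0, 249.0, 300.0, 276.0]), (0.58, [221.0, 127.0, 236.0, 151.0]), (0.27, [185.0, 141.0, 284.0, 197.0])]}
[[349.86823248 127.49888855]] [[229.72090692 139.28407822]]
```

```bash
python3 -m creep '[[[80,0.03,-0.015,0,0,0,0],[80,0.06,-0.03,0,0,0,0],[80,0.095,-0.048,0,0,0,0],[80,0.13,-0.066,0,0,0,0],[80,0.165,-0.084,0,0,0,0]]]'; python3 -m creep '[[[80,0.035,-0.018,0,0,0,0],[80,0.07,-0.036,0,0,0,0],[80,0.105,-0.054,0,0,0,0],[80,0.14,-0.072,0,0,0,0],[80,0.17,-0.088,0,0,0,0]]]';python3 -m creep '[[[80,0.03,-0.015,0,0,0,0],[80,0.06,-0.029,0,0,0,0],[80,0.0806,-0.0384,0,0,0,0],[80,0.0806,-0.0384,0,0,0,0]]]'
python3 -m creep '[[[80,0,0,0,0,0,7],[80,0,0,0,0,0,14],[80,0,0,0,0,0,21],[80,0,0,0,0,0,28],[80,0,0,0,0,0,35]]]';python3 -m creep '[[[80,0,0,0,0,0,7],[80,0,0,0,0,0,14],[80,0,0,0,0,0,21],[80,0,0,0,0,0,28],[80,0,0,0,0,0,35]]]';python3 -m creep '[[[80,0,0,0.02,0,0,7],[80,0,0,0.05,0,0,14],[80,0,0,0.08,0,0,15.4],[80,0,0,0.09,0,0,15.4],[80,0,0,0.09,0,0,15.4]]]';python3 -m creep '[[[80,0,0,0,0,0,0],[80,0,0,0,0,0,0]]]'
python3 - <<'E'
from h import *
import pickle
s=env.observe();im=env.capture("wrist");save("pics/j.png",im);pickle.dump((s,im),open("v4.pkl","wb"))
E
```

```text
clock: 9.68
ee_pos: [0.5526, 0.0839, 0.2999]
ee_rot: [[-0.161, -0.987, -0.002], [-0.987, 0.161, -0.001], [0.001, 0.002, -1.0]]
contact_force: [0.5, 0.6, -0.3]
grip_width: 0.0584
clock: 10.1
ee_pos: [0.6121, -0.0989, 0.2996]
ee_rot: [[-0.162, -0.987, -0.002], [-0.987, 0.162, -0.0], [0.001, 0.002, -1.0]]
contact_force: [2.0, -0.2, 0.1]
grip_width: 0.0588
clock: 10.43
ee_pos: [0.6372, -0.1861, 0.2986]
ee_rot: [[-0.165, -0.986, -0.004], [-0.986, 0.165, -0.0], [0.001, 0.004, -1.0]]
contact_force: [0.1, 0.2, 0.1]
grip_width: 0.0591
clock: 10.85
ee_pos: [0.6367, -0.1818, 0.2996]
ee_rot: [[-0.703, -0.711, -0.002], [-0.711, 0.703, 0.0], [0.001, 0.002, -1.0]]
contact_force: [-0.2, 1.4, 0.7]
grip_width: 0.0588
clock: 11.27
ee_pos: [0.6367, -0.1817, 0.2996]
ee_rot: [[-0.984, -0.18, -0.002], [-0.18, 0.984, 0.0], [0.002, 0.001, -1.0]]
contact_force: [0.3, -0.4, -0.0]
grip_width: 0.0586
clock: 11.68
ee_pos: [0.6353, -0.1817, 0.207]
ee_rot: [[-0.997, 0.081, -0.007], [0.081, 0.997, 0.001], [0.007, -0.0, -1.0]]
contact_force: [-1.2, -0.7, 0.6]
grip_width: 0.0583
clock: 11.85
ee_pos: [0.6382, -0.1822, 0.2125]
ee_rot: [[-0.997, 0.08, 0.002], [0.08, 0.997, -0.001], [-0.002, -0.0, -1.0]]
contact_force: [-0.7, -0.3, 0.4]
grip_width: 0.0587
```

View pics/j.png

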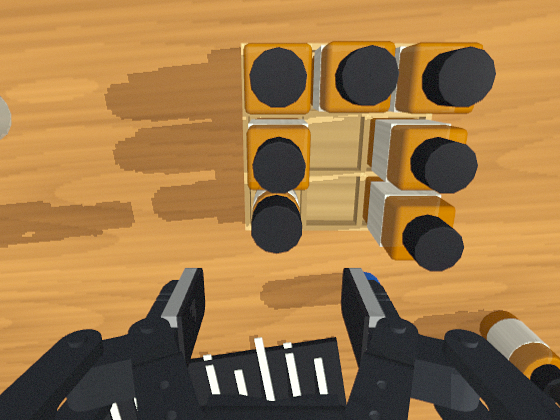

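The corner bottle's cap is at (277,224), between pads centred on column 274. One pad lies over the emptied middle cell, and the tall bottle at (440,245) is well clear. I apply about +2 mm in x and y, descend and grip.

```bash
python3 -m creep '[[[80,0.002,0.002,0.03,0,0,0],[80,0.002,0.002,0.055,0,0,0],[80,0.002,0.002,0.075,0,0,0],[80,0.002,0.002,0.088,0,0,0],[80,0.002,0.002,0.088,0,0,0]]]'; python3 -m creep '[[[255,0,0,0,0,0,0],[255,0,0,0,0,0,0],[255,0,0,0,0,0,0],[255,0,0,0,0,0,0],[255,0,0,0,0,0,0]]]';  python3 -m creep '[[[255,0,0,0,0,0,0],[255,0,0,0,0,0,0],[255,0,0,0,0,0,0]]]'
```

```text
clock: 12.32
ee_pos: [0.6346, -0.1799, 0.1212]
ee_rot: [[-0.997, 0.082, -0.003], [0.082, 0.997, 0.0], [0.003, 0.0, -1.0]]
contact_force: [-0.1, -0.1, 0.5]
grip_width: 0.0587
clock: 12.73
ee_pos: [0.6367, -0.1801, 0.1251]
ee_rot: [[-0.997, 0.081, 0.004], [0.081, 0.997, -0.0], [-0.004, -0.0, -1.0]]
contact_force: [0.2, 0.4, 6.0]
grip_width: 0.0297
clock: 12.98
ee_pos: [0.6368, -0.1801, 0.1251]
ee_rot: [[-0.997, 0.081, 0.004], [0.081, 0.997, -0.001], [-0.004, -0.0, -1.0]]
contact_force: [-0.1, 0.7, 6.1]
grip_width: 0.0296
```

```bash
python3 -m creep '[[[255,0,0,-0.015,0,0,0],[255,0,0,-0.04,0,0,0],[255,0,0,-0.075,0,0,0],[255,0,0,-0.11,0,0,0],[255,0,0,-0.14,0,0,0]]]'; python3 -m creep '[[[255,0.0183,0.0343,0,0,0,0],[255,0.0366,0.0686,0,0,0,0],[255,0.0549,0.1029,0,0,0,0],[255,0.0732,0.1372,0,0,0,0],[255,0.0915,0.1715,0,0,0,0]]]'; python3 -m creep '[[[255,0.0183,0.0343,0,0,0,0],[255,0.0366,0.0686,0,0,0,0],[255,0.0549,0.1029,0,0,0,0],[255,0.0732,0.1372,0,0,0,0],[255,0.0914,0.1709,0,0,0,0]]]'; python3 -m creep '[[[255,0,0,0,0,0,5.6],[255,0,0,0,0,0,5.6],[255,0,0,0,0,0,5.6]]]'; python3 -m creep '[[[255,0,0,0.03,0,0,0],[255,0,0,0.055,0,0,0],[255,0,0,0.08,0,0,0],[255,0,0,0.095,0,0,0],[255,0,0,0.100,0,0,0]]]'; python3 -m creep '[[[255,0,0,0.0007,0,0,0],[255,0,0,0.0015,0,0,0],[255,0,0,0.0015,0,0,0],[255,0,0,0.0015,0,0,0]]]'
```

```text
clock: 13.4
ee_pos: [0.6355, -0.1801, 0.2659]
ee_rot: [[-0.997, 0.082, 0.002], [0.082, 0.997, -0.0], [-0.002, -0.0, -1.0]]
contact_force: [1.6, -0.4, -1.3]
grip_width: 0.0297
clock: 13.82
ee_pos: [0.5572, -0.0003, 0.2635]
ee_rot: [[-0.997, 0.083, 0.001], [0.083, 0.997, 0.001], [-0.001, 0.001, -1.0]]
contact_force: [0.4, 0.2, -0.9]
grip_width: 0.0296
clock: 14.23
ee_pos: [0.48, 0.1778, 0.2637]
ee_rot: [[-0.997, 0.082, 0.001], [0.082, 0.997, 0.001], [-0.001, 0.001, -1.0]]
contact_force: [0.6, 0.6, -0.4]
grip_width: 0.0297
clock: 14.48
ee_pos: [0.481, 0.1765, 0.2633]
ee_rot: [[-0.985, 0.175, 0.001], [0.175, 0.985, 0.001], [-0.0, 0.001, -1.0]]
contact_force: [0.0, 0.3, -1.2]
grip_width: 0.0297
clock: 14.9
ee_pos: [0.4806, 0.1741, 0.1604]
ee_rot: [[-0.984, 0.179, -0.003], [0.179, 0.984, -0.002], [0.003, -0.003, -1.0]]
contact_force: [-0.3, -0.8, -1.3]
grip_width: 0.0294
clock: 15.23
ee_pos: [0.4818, 0.1764, 0.1625]
ee_rot: [[-0.984, 0.179, 0.002], [0.179, 0.984, 0.001], [-0.001, 0.002, -1.0]]
contact_force: [0.1, -0.3, -2.0]
grip_width: 0.0296
```

Commanded z is now 0.161. I continue in small steps until contact.

```bash
python3 -m creep '[[[255,0,0,0.0007,0,0,0],[255,0,0,0.0015,0,0,0],[255,0,0,0.0015,0,0,0],[255,0,0,0.0015,0,0,0]]]';  python3 -m creep '[[[255,0,0,0.0005,0,0,0],[255,0,0,0.001,0,0,0],[255,0,0,0.001,0,0,0],[255,0,0,0.001,0,0,0]]]'; python3 -m creep '[[[255,0,0,0.0005,0,0,0],[255,0,0,0.001,0,0,0],[255,0,0,0.001,0,0,0],[255,0,0,0.001,0,0,0]]]'
```

```text
clock: 15.57
ee_pos: [0.4812, 0.1763, 0.16]
ee_rot: [[-0.984, 0.179, 0.0], [0.179, 0.984, 0.0], [-0.0, 0.0, -1.0]]
contact_force: [-0.2, 0.1, -1.0]
grip_width: 0.0294
clock: 15.9
ee_pos: [0.4812, 0.1762, 0.1587]
ee_rot: [[-0.984, 0.179, -0.0], [0.179, 0.984, -0.0], [0.0, -0.0, -1.0]]
contact_force: [-0.9, -0.7, -0.3]
grip_width: 0.0296
clock: 16.23
ee_pos: [0.4813, 0.1763, 0.1581]
ee_rot: [[-0.984, 0.179, 0.0], [0.179, 0.984, 0.0], [-0.0, 0.0, -1.0]]
contact_force: [-1.9, -0.7, 3.6]
grip_width: 0.0292
```

Gentle contact at 3.6 N. I release partway, rise and check.

```bash
python3 -m creep '[[[130,0,0,0,0,0,0],[110,0,0,0,0,0,0],[100,0,0,0,0,0,0],[100,0,0,0,0,0,0],[100,0,0,0,0,0,0]]]'; python3 -m creep '[[[100,0,0,-0.01,0,0,0],[100,0,0,-0.035,0,0,0],[100,0,0,-0.07,0,0,0],[100,0,0,-0.11,0,0,0],[100,0,0,-0.145,0,0,0]]]';python3 -m creep '[[[100,0.03,0,-0.02,0,0,0],[100,0.03,0,-0.02,0,0,0],[100,0.03,0,-0.02,0,0,0]]]'
python3 - <<'E'
from h import *
w=env.capture("wrist");a=env.capture("scene");b=env.capture("side")
for n in("scene","side"):print(n,[(round(r["confidence"],2),np.round(r["extent"]).tolist()) for t in("small_a","beaker") for r in env.trace(t,n)])
P=[.4811,.1765,.08];print(proj(cam("scene"),P),proj(cam("side"),P))
save("pics/k.png",np.vstack([np.hstack([cv2.resize(a[90:270,200:420],(400,327)),cv2.resize(b[120:290,170:390],(400,327))]),cv2.resize(w,(800,600))[330-60:330+210]]))
E
```

```text
clock: 16.65
ee_pos: [0.4812, 0.1762, 0.1577]
ee_rot: [[-0.984, 0.179, -0.0], [0.179, 0.984, -0.0], [0.0, -0.0, -1.0]]
contact_force: [-0.5, 0.4, -0.9]
grip_width: 0.0519
clock: 17.07
ee_pos: [0.4811, 0.176, 0.3059]
ee_rot: [[-0.984, 0.179, 0.001], [0.179, 0.984, 0.0], [-0.001, 0.0, -1.0]]
contact_force: [-0.2, 0.9, -0.0]
grip_width: 0.0519
clock: 17.32
ee_pos: [0.4512, 0.1819, 0.3253]
ee_rot: [[-0.984, 0.178, 0.003], [0.178, 0.984, 0.003], [-0.003, 0.004, -1.0]]
contact_force: [0.3, 0.6, -0.4]
grip_width: 0.0521
scene [(0.67, [320.0, 126.0, 331.0, 152.0]), (0.62, [301.0, 227.0, 315.0, 267.0]), (0.58, [345.0, 115.0, 359.0, 138.0]), (0.19, [237.0, 184.0, 258.0, 219.0]), (0.87, [346.0, 139.0, 365.0, 166.0])]
side [(0.77, [320.0, 224.0, 338.0, 258.0]), (0.68, [222.0, 128.0, 232.0, 152.0]), (0.63, [218.0, 144.0, 232.0, 171.0]), (0.23, [266.0, 213.0, 288.0, 248.0]), (0.68, [252.0, 148.0, 268.0, 171.0]), (0.57, [244.0, 224.0, 260.0, 250.0])]
[[322.65374964 136.48333614]] [[223.36723405 157.31247614]]
```

View pics/k.png

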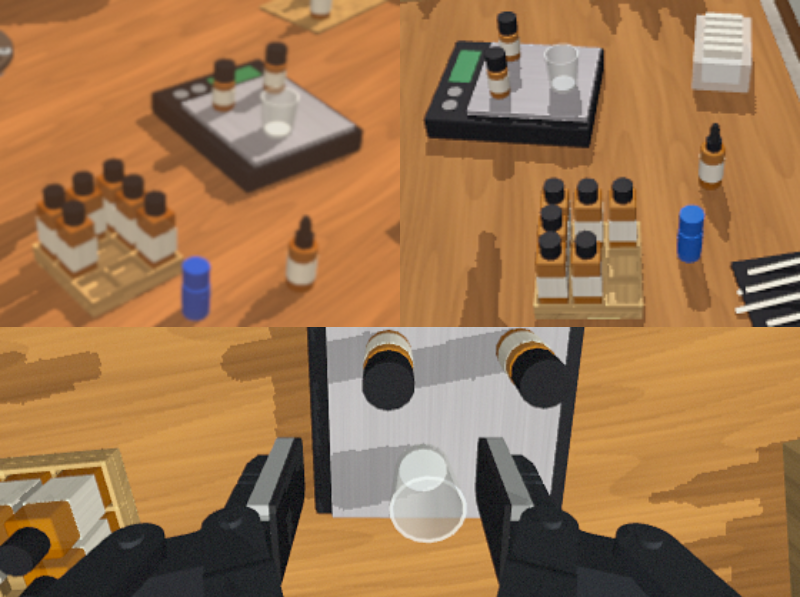

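Both bottles stand upright on the pan at scene crop (224,88) and (275,68). The beaker, the six tall bottles and the blue one are in place. Handing in.

```bash
python3 -c "
from bench import env
print(env.finish_job())"
```

```text
the job is handed in; nothing more can be done
None
```

I took both small bottles out of the rack and stood them upright on the scale's pan, beside the beaker, then handed the job in at about 17.3 s. The hand-in gives no verdict.

- **Picking:** I took the bottle from the middle cell first, then the corner one through the cell that had just been emptied. The jaws were part-closed on the way in, to stay clear of the tall bottles and the blue look-alike.
- **Placing:** I lowered each bottle in steps of about 1 mm until it touched the pan. The first took about 13 N, so I eased off to 5 N before opening the gripper. The second took about 4 N.
- **Final position:** By the commanded positions the bottles sit at about (−48, +45) and (−48, −42) mm on the scale. That leaves at least 24 mm to the pan's edge. Both show in the scene and side pictures within a few pixels of where I aimed.
- **Other things:** In the last pictures the beaker, the six tall bottles, the blue look-alike and the dropper stand where they were. I did not check the flacon after the first pictures, but the arm never went near it.

**What disagreed:**
- Cap heights measured from the two wrist views came out 5–9 mm low. By hand estimate, using the commanded poses instead of the noisy measured ones removes most of that.
- Wrist-view offsets along the tool's x axis differed from the rack grid by 3–5 mm. I used a compromise, and both grasps held, the jaws reading 29–30 mm on the 31 mm caps.
- In the final pictures the network also reported some false small bottles, mostly with low confidence, including the blue look-alike. I ignored them.

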